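# Load sensor cells into the conditioning station

## Task

Two sensor cells, one wide and one narrow, stand loose on the station's flat deck; push each one along the deck, gently and without gripping or lifting it, until it drops flat into the empty pocket that fits it (wide cell in the free wide pocket, narrow cell in the narrow pocket). Then, with both cells in, push the start lever all the way over, away from the robot. Leave the cell that is already fitted in its pocket and do not disturb the meter, screwdriver and screw dish.

Things in the scene. Friction and masses are not known exactly. Their poses are not given: they have to be found in the camera images.
- station: Fixed station with a level grey deck 50 mm above the table. Origin on the table below its middle, x away from the robot, y left. Deck: x -150 to +40 mm, y -125 to +125 mm, no rim. Right beyond it (x +40 to +110) three square seats stand in a row, flush with the deck. Lower wings (35 mm high): display on the left, start lever on the right (y -125 to -190).
- seat_a: Fixed grey block 70 x 70 mm, top flush with the deck, with a wide round pocket (52 mm diameter, 11 mm deep, dark bottom). On top along its far edge a stop rail 12 mm high, near face 27 mm past the pocket centre. Origin on the table below the pocket centre, axes as the station. The order of the seats in the row varies; one wide seat already holds the fitted cell.
- seat_b: as seat_a: the other seat with a 52 mm wide pocket, 11 mm deep.
- seat_c: as seat_a, but with a narrow pocket, 40 mm diameter, 11 mm deep, empty; stop rail's near face 21 mm past the pocket's centre.
- wide_cell: plain white plastic disc standing on its flat side with a steel contact face on top, 44 mm in diameter, 15 mm tall; origin at the centre of its underside, z up. 60 g. Starts loose on the deck, near the robot's side. Seated, its underside is 39 mm above the table and it stands 4 mm proud of the deck.
- narrow_cell: plain white plastic disc standing on its flat side with a steel contact face on top, 32 mm in diameter, 15 mm tall; origin at the centre of its underside, z up. 35 g. Starts loose on the deck, near the robot's side, 70 mm or more from the wide cell. It seats like the wide cell; it would also drop into a wide pocket, which is wrong.
- fitted_cell: plain white plastic disc standing on its flat side with a steel contact face on top, 44 mm in diameter, 15 mm tall; origin at the centre of its underside, z up. Already seated in one of the two wide pockets, 4 mm proud of the deck; it stays there.
- start_lever (a joint): angle of the start lever (rad): 0 leaning towards the robot (station -x), 1.0 thrown fully over to station +x. It stays where it is left, and swings about an axis along the station's y.
- start_lever_tip (a point): tip of the black start lever, 60 mm long, on a grey block on the station's right wing; the lever's pivot is at station x 0, y -165 mm.
- meter: yellow bench multimeter lying on the table, 150 x 75 x 35 mm, origin under its middle; bystander.
- screwdriver: screwdriver lying on the table, about 200 mm long; bystander.
- screw_dish: small steel dish, 80 mm across, 25 mm high; origin under its middle; bystander.

How it is judged:
By the outcome, as a careful person would: the job done as asked, in the order asked, and still so for the second after the job is handed in, with the robot touching nothing.
It also fails if it takes over 64 s, if anything falls off the work surface, if the arm or the gripper's body presses on something with over 40 N, if the wrist force passes 120 N, or if a joint passes its speed limit or range.

## Robot

A 7-joint arm with a two-finger parallel gripper is mounted at the origin on the work surface. World frame = base frame: x ahead of the robot, y to its left, z up, the work surface at z = 0. Lengths are in m, angles in rad, forces in N, time in s.
With the tool pointing down it reaches from about 0.4 to 0.85 m from the base axis. Payload 10.4 kg.
Tool frame: the origin (TCP) lies on the centre line of the jaws, within the pads' length; the fingertips stand 17 mm ahead of it and the grasp point (between the pads) lies 2 mm behind it; z points along the fingers, y is the line along which they close (so a half turn about z gives the same grasp; the last joint's range is limited). The gripper opens to 85 mm and grips with 20 to 120 N. Pads are 22 mm wide; open, the fingers measure 114 mm over their backs; the gripper's body (76 mm by 85 mm) begins 54 mm behind the grasp point. The pads swing forward as they close: fully open they stand 13 mm farther back than shut.
Start: joints at [-0.023, 0.332, -0.065, 1.46, 0.022, 1.35, -0.088], TCP at [0.625, 0, 0.248] pointing down, gripper open.
Joint ranges: [-2.6, 2.6], [-0.5, 2.12], [-1.47, 1.34], [0.16, 2.42], [-1.27, 4.41], [0.06, 2.06], [-2.6, 2.6]. Speed limits (rad/s): [2.22, 2.22, 2.79, 2.79, 3.14, 3.14, 3.14].

## Interface

Orientations are given as a unit quaternion [x, y, z, w].
In Python, from workcell import sensors, imaging, order, spotter gives the robot as it stands. The module is installed in compiled form; this text tells all that it offers.
- The arm moves only by the shell command python3 -m inch 'ROWS' [FORCE]. ROWS is JSON, a list that holds one entry, the list of rows, each a list of 7 numbers: the shift along the tool's x, y, z in m, then the turn, a rotation vector about the tool's x, y, z in rad, then the closure, from -1 (fully open) to 1 (shut). In form: [[[x, y, z, ax, ay, az, hand], ...]]. A call has 1 to 10 rows; each row is the pose to reach, as a shift and turn from the pose commanded when the call began, along the tool's axes at that moment; what a row does not reach only later rows make up. A row lasts 1/10 s, in which the tool goes at most 50 mm and 8.59 degrees, less where a joint would pass 70% of its speed; a pose out of reach is approached as far as the arm can. A call with a gripper value outside its range is refused whole. The fingers move at their own pace and stop on an object; FORCE is the grip in N (left out, the last holds). Time passes only in rows, so rows that repeat a pose let the fingers close. It gives the time, the measured TCP pose, the force, the opening and the grip force at its end, in the units of the state.
- sensors.get_obs(): the state, without advancing time (a new reading comes with each control period).
- imaging.camera(name): name is "scene" or "side" or "wrist"; returns the picture (420x560x3 uint8, blue, green, red); there is no depth.
- imaging.calibration(name): a dict with "mtx" (3x3 intrinsics, pixels), "R" (3x3) and "t" (3): a world point X has camera coordinates R X + t; the wrist camera has in their place "tool_from_camera" (4x4, takes a point from camera to tool coordinates, whose origin is the TCP and whose axes are the flange's). Camera axes: x right, y down, z forward; pixel columns grow to the right and rows downward; lengths in m; the calibration is good to about 2 mm. A picture is of the moment at which its call begins: read the wrist's pose just before it. calibration takes no time and is no camera call.
- order.hand_in(): hands the job in; it is judged then, once.
Trained networks look in the newest picture that a camera, given by its name, has taken for a name from the list of things; names that differ only in an ending like _2 or _b are one class to them, and where a whole thing is asked for, a point or a joint stands for the part that bears it (a point fixed in the world has none). Each returns a list of dicts, best first, with "conf" (0 to 1); they miss things now and then, are a little off and sometimes report something else, mostly with a low value. They report only what shows in the picture. A call takes as long as a camera call.
- spotter.look_for(label, camera): "pixel" ([column, row] in pixels, amid what is visible of it).
The state is a dict: "clock": time; "joint_pos": joint angles; "joint_velocities": joint speeds; "tau": joint torques, N m; "position": TCP position; "ee_rot": TCP orientation; "ft_force": force on the tool from outside, world axes, zero at the start; "torque": the same for the moment, N m; "grip_width": opening from 0.0 (shut) to 1.0 (fully open); "grasp_force": force on a finger pad.
Only numpy, scipy, OpenCV 4.12 (cv2) and the standard library are available. Lean on these libraries where they do the work, as an engineer would, in place of code of your own. Each camera call takes 0.05 s, during which the arm holds its last target. There are 200 camera calls.

## Working session

There is one attempt and no reset: what is moved stays moved. The work goes in short steps, Python scripts to look and compute and a shell command to move; the robot and the scene stay as the last step left them, time stands still between calls to the robot, and variables do not carry over. Pictures are saved under pics/ and viewed, at most 10 in all, crops included, and the job is handed in when it is done.

```bash
mkdir -p pics; cat > h.py <<'E'
import numpy as np, cv2
from scipy.spatial.transform import Rotation as Ro
from workcell import sensors, imaging, order, spotter
def obs(): return sensors.get_obs()
def toworld(cam,px,z,o=None):
    c=imaging.calibration(cam); K=np.array(c["mtx"])
    d=np.linalg.inv(K)@np.array([px[0],px[1],1.])
    if cam=="wrist":
        T=np.eye(4);T[:3,:3]=Ro.from_quat(o["ee_rot"]).as_matrix();T[:3,3]=o["position"]
        M=T@np.array(c["tool_from_camera"]); C=M[:3,3]; d=M[:3,:3]@d
    else:
        R=np.array(c["R"]);t=np.array(c["t"]); C=-R.T@t; d=R.T@d
    return C+d*(z-C[2])/d[2]
E
python3 - <<'E'
from h import *
o=obs(); print(o)
for n in ("scene","wrist"):
    im=imaging.camera(n); cv2.imwrite(f"pics/{n}0.png",im)
    for l,z in (("wide_cell",.065),("narrow_cell",.065),("fitted_cell",.054),("seat_a",.05),("seat_c",.05),("start_lever",.06),("start_lever_tip",.09),("station",.05)):
        for r in spotter.look_for(l,n)[:3]: print(n,l,np.round(r["pixel"]),round(r["conf"],2),toworld(n,r["pixel"],z,o).round(3))
E
```

```text
{'clock': 0.0, 'joint_pos': array([-0.0226109 ,  0.33288852, -0.0647116 ,  1.46096532,  0.02159566,
        1.34990799, -0.08852823]), 'joint_velocities': array([-0.0005054 ,  0.00068519, -0.00024528,  0.00095099,  0.00043875,
        0.00041202, -0.00010753]), 'tau': array([ 4.98105128e-04, -6.25449800e+01,  4.97091911e-02, -3.91610491e+01,
        1.63588714e-02,  9.83294769e-03, -6.01235030e-06]), 'position': array([6.24634677e-01, 9.83221034e-06, 2.47494094e-01]), 'ee_rot': array([ 7.07101578e-01,  7.07111600e-01, -5.42304742e-04, -4.98879112e-04]), 'ft_force': array([-0.54508207,  0.14322069,  0.14061912]), 'torque': array([-0.03160357,  0.00114314,  0.04519681]), 'grasp_force': 0.0, 'grip_width': 1.0013965569720558}
scene wide_cell [284. 210.] 0.4 [ 0.525 -0.079  0.065]
scene fitted_cell [244. 225.] 0.64 [ 0.658 -0.086  0.054]
scene fitted_cell [241. 228.] 0.57 [ 0.672 -0.072  0.054]
scene seat_a [266. 251.] 0.67 [0.66  0.052 0.05 ]
scene seat_a [256. 238.] 0.59 [ 0.657 -0.011  0.05 ]
scene seat_a [237. 223.] 0.56 [ 0.668 -0.109  0.05 ]
scene seat_c [266. 251.] 0.67 [0.66  0.05
[... 173 characters left out ...]
cene station [281. 240.] 0.68 [0.599 0.031 0.05 ]
wrist wide_cell [179. 253.] 0.93 [ 0.512 -0.082  0.065]
wrist narrow_cell [180. 148.] 0.68 [0.525 0.036 0.065]
wrist fitted_cell [316. 247.] 0.66 [ 0.667 -0.08   0.054]
wrist seat_a [314. 126.] 0.88 [0.66  0.056 0.05 ]
wrist seat_a [316. 190.] 0.71 [ 0.665 -0.013  0.05 ]
wrist seat_a [336. 253.] 0.67 [ 0.691 -0.09   0.05 ]
wrist seat_c [314. 126.] 0.88 [0.66  0.056 0.05 ]
wrist seat_c [316. 190.] 0.71 [ 0.665 -0.013  0.05 ]
wrist seat_c [336. 253.] 0.67 [ 0.691 -0.09   0.05 ]
wrist start_lever [248. 339.] 0.5 [ 0.584 -0.205  0.06 ]
wrist start_lever_tip [247. 341.] 0.58 [ 0.587 -0.181  0.09 ]
wrist station [226. 172.] 0.75 [0.567 0.007 0.05 ]
```

View pics/wrist0.png

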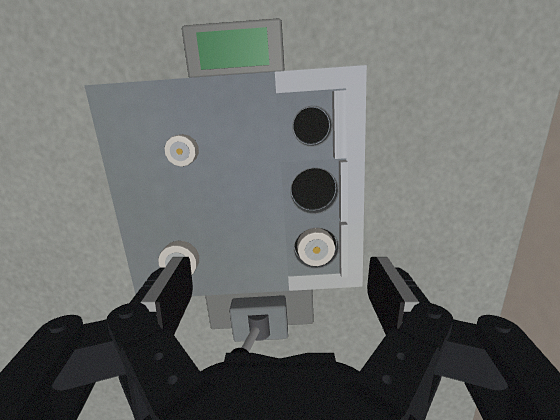

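View pics/scene0.png

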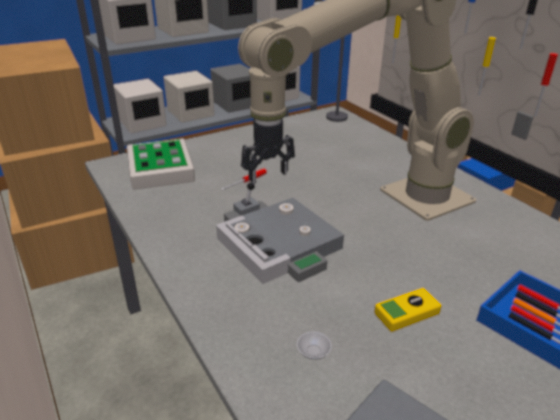

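The wrist view shows the narrow cell at (180,150) and the wide cell at (178,258). The pockets are narrow (311,125) and wide (314,190), and the fitted cell is at (316,250). The lever sits at (258,325) and leans left, towards the robot. The scene view shows that the bystanders are well away from the station. Next I'll refine these positions by segmentation.

```bash
python3 - <<'E'
from h import *
o=obs(); im=cv2.imread("pics/wrist0.png"); g=im.max(2)
def blob(mask,seed,name,z):
    n,l,s,c=cv2.connectedComponentsWithStats(mask.astype(np.uint8))
    d=[(np.hypot(*(c[i]-seed)),i) for i in range(1,n) if 150<s[i][4]<6000]
    i=min(d)[1]; ct=cv2.findContours((l==i).astype(np.uint8),0,1)[0][0]
    P=np.array([toworld("wrist",p[0],z,o)[:2] for p in cv2.convexHull(ct)]).astype(np.float32)
    (cx,cy),r=cv2.minEnclosingCircle(P); e=cv2.fitEllipse(P*1000)
    print(name,c[i].round(1),s[i],"mec",round(cx,4),round(cy,4),round(r,4),"ell",np.round(e[0],1),np.round(e[1],1))
blob(g<60,(311,125),"narrowpocket",.05);blob(g<60,(314,190),"widepocket",.05)
b=im.min(2)>150
sat=(im.max(2).astype(int)-im.min(2))
blob(b,(180,150),"narrow",.065);blob(b,(178,258),"wide",.065);blob(b,(316,250),"fitted",.054)
for n,p,z in (("nearL",(86,87),.05),("nearR",(134,295),.05),("farL",(366,66),.062),("farR",(362,287),.062),("pivotblock",(259,320),.05),("leverL",(232,322),.05)): print(n,toworld("wrist",p,z,o).round(4))
big=cv2.resize(im[60:380,100:380],None,fx=2.1,fy=1.8*1.0); cv2.imwrite("pics/crop.png",big[:600])
M=np.array(imaging.calibration("wrist")["tool_from_camera"]);print(M.round(3))
E
```

```text
narrowpocket [310.8 125. ] [294 108  35  36 990] mec 0.6575 0.0565 0.0184 ell [657.6  56.4] [35.9 36.2]
widepocket [313.6 188.8] [ 292  168   45   44 1451] mec 0.663 -0.0137 0.0255 ell [663.3 -12.8] [47.6 51.2]
narrow [179.4 150.4] [165 136  30  30 675] mec 0.5241 0.0327 0.0155 ell [524.1  32.6] [30.2 30.6]
wide [175.9 255.8] [159 246  37  28 440] mec 0.5086 -0.0939 0.0214 ell [508.7 -93.8] [41.5 42.4]
fitted [316.1 248.8] [298 233  37  33 898] mec 0.6675 -0.0832 0.0215 ell [667.6 -83.2] [42.2 42.5]
nearL [0.4324 0.0938 0.05  ]
nearR [ 0.445  -0.1479  0.05  ]
farL [0.7068 0.1115 0.062 ]
farR [ 0.7226 -0.1287  0.062 ]
pivotblock [ 0.5989 -0.1852  0.05  ]
leverL [ 0.5644 -0.1882  0.05  ]
[[-0.001 -0.953 -0.304  0.078]
 [ 1.    -0.001 -0.     0.   ]
 [ 0.    -0.304  0.953 -0.126]
 [ 0.     0.     0.     1.   ]]
```

```bash
python3 -m inch '[[[0.024,-0.15,0.05,0,0,0.15,0.58],[0.024,-0.15,0.1,0,0,0.3,0.58],[0.024,-0.15,0.14,0,0,0.45,0.58],[0.024,-0.15,0.14,0,0,0.6,0.58],[0.024,-0.15,0.14,0,0,0.75,0.58],[0.024,-0.15,0.14,0,0,0.9,0.58],[0.024,-0.15,0.14,0,0,1.05,0.58],[0.024,-0.15,0.14,0,0,1.2,0.58],[0.024,-0.15,0.14,0,0,1.35,0.58],[0.024,-0.15,0.14,0,0,1.391,0.58]]]' 20
python3 -m inch '[[[0,0,0,0,0,0,0.58],[0,0,0,0,0,0,0.58]]]'
python3 - <<'E'
from h import *
o=obs(); im=imaging.camera("wrist"); cv2.imwrite("pics/w1.png",im); print(o["position"],Ro.from_quat(o["ee_rot"]).as_matrix().round(3),o["joint_pos"].round(2),o["grip_width"])
for l,z in (("narrow_cell",.065),("wide_cell",.065),("seat_c",.05),("fitted_cell",.054)):
    for r in spotter.look_for(l,"wrist")[:3]:print(l,np.round(r["pixel"]),round(r["conf"],2),toworld("wrist",r["pixel"],z,o).round(4))
E
```

```text
clock: 1.9
position: [0.4751, 0.0241, 0.1085]
ee_rot: [0.996, 0.087, 0.0, -0.0]
ft_force: [0.0, -0.3, -0.4]
grip_width: 0.21
grasp_force: 0.0
clock: 2.1
position: [0.4751, 0.024, 0.1084]
ee_rot: [0.996, 0.091, 0.0, -0.0]
ft_force: [0.3, 0.1, -0.0]
grip_width: 0.209
grasp_force: 0.0
[0.47510119 0.02404265 0.10842824] [[ 0.984  0.18   0.   ]
 [ 0.18  -0.984  0.   ]
 [ 0.    -0.    -1.   ]] [-0.15  0.14  0.01  2.01 -0.    0.99 -1.54] 0.20897908707703067
narrow_cell [279. 154.] 0.66 [0.5253 0.0337 0.065 ]
wide_cell [483. 216.] 0.9 [ 0.5113 -0.0914  0.065 ]
```

View pics/w1.png

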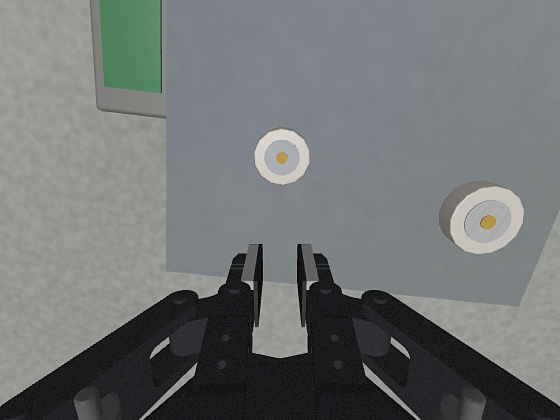

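The narrow cell is at (282,157), centred in front of the two finger tips, and the wide cell is at (488,222). Now I'll descend and start pushing.

```bash
python3 -m inch '[[[0,0,0.02,0,0,0,0.58],[0,0,0.037,0,0,0,0.58],[0,0,0.037,0,0,0,0.58],[0.01,0,0.037,0,0,0,0.58],[0.02,0,0.037,0,0,0,0.58],[0.028,0,0.037,0,0,0,0.58],[0.036,0,0.037,0,0,0,0.58],[0.044,0,0.037,0,0,0,0.58],[0.052,0,0.037,0,0,0,0.58],[0.06,0,0.037,0,0,0,0.58]]]'
python3 -m inch '[[[0.01,0,0,0,0,0,0.58],[0.02,0,0,0,0,0,0.58],[0.03,0,0,0,0,0,0.58],[0.035,0,0,0,0,0,0.58],[0.035,0,0,0,0,0,0.58]]]'
python3 - <<'E'
from h import *
o=obs(); im=imaging.camera("wrist"); cv2.imwrite("pics/w2.png",im); print(o["position"])
for l,z in (("narrow_cell",.065),("seat_c",.05),("fitted_cell",.054)):
    for r in spotter.look_for(l,"wrist")[:3]:
        w=toworld("wrist",r["pixel"],z,o);print(l,np.round(r["pixel"]),round(r["conf"],2),w.round(4),"tool",(Ro.from_quat(o["ee_rot"]).as_matrix().T@(w-o["position"])).round(4))
E
```

```text
clock: 3.35
position: [0.5347, 0.0349, 0.0713]
ee_rot: [0.996, 0.09, -0.0, -0.0]
ft_force: [-0.9, -0.3, 0.9]
grip_width: 0.205
grasp_force: 0.3
clock: 3.85
position: [0.5691, 0.0412, 0.0712]
ee_rot: [0.996, 0.09, 0.0, -0.0]
ft_force: [-0.0, -0.3, 0.3]
grip_width: 0.208
grasp_force: 0.0
[0.56911144 0.04118131 0.07118616]
narrow_cell [278. 218.] 0.88 [0.5962 0.0474 0.065 ] tool [ 0.0278 -0.0013  0.0062]
seat_c [530. 128.] 0.96 [ 0.656  -0.0625  0.05  ] tool [0.0669 0.1175 0.0212]
seat_c [443.  81.] 0.73 [ 0.6684 -0.0152  0.05  ] tool [0.0876 0.0732 0.0212]
seat_c [287.  70.] 0.69 [0.6606 0.0546 0.05  ] tool [0.0925 0.0031 0.0212]
fitted_cell [546. 119.] 0.71 [ 0.6607 -0.0646  0.054 ] tool [0.0712 0.1205 0.0172]
```

View pics/w2.png

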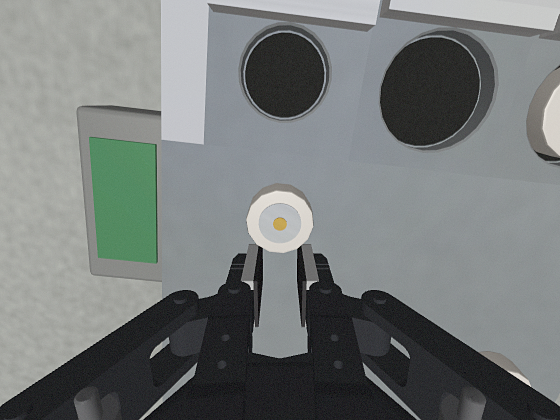

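The cell is at (280,220) and the narrow pocket rim at (285,73), so about 64 mm remain, with a 3 mm drift to tool +y.

```bash
python3 -m inch '[[[0.01,0.001,0,0,0,0,0.58],[0.018,0.002,0,0,0,0,0.58],[0.026,0.003,0,0,0,0,0.58],[0.034,0.003,0,0,0,0,0.58],[0.042,0.003,0,0,0,0,0.58],[0.048,0.003,0,0,0,0,0.58],[0.053,0.003,0,0,0,0,0.58],[0.058,0.003,0,0,0,0,0.58],[0.062,0.003,0,0,0,0,0.58],[0.064,0.003,0,0,0,0,0.58]]]'
python3 - <<'E'
from h import *
o=obs(); im=imaging.camera("wrist"); cv2.imwrite("pics/w3.png",im); print(o["position"])
for l,z in (("narrow_cell",.054),):
    for r in spotter.look_for(l,"wrist")[:3]:
        w=toworld("wrist",r["pixel"],z,o);print(l,np.round(r["pixel"]),round(r["conf"],2),w.round(4),"tool",(Ro.from_quat(o["ee_rot"]).as_matrix().T@(w-o["position"])).round(4))
E
```

```text
clock: 5.05
position: [0.6323, 0.0496, 0.0713]
ee_rot: [0.996, 0.09, 0.0, -0.0]
ft_force: [0.1, -0.1, -1.0]
grip_width: 0.203
grasp_force: 0.1
[0.63230241 0.0496127  0.07130515]
narrow_cell [277. 214.] 0.55 [0.6569 0.0557 0.054 ] tool [ 0.0252 -0.0016  0.0173]
```

View pics/w3.png

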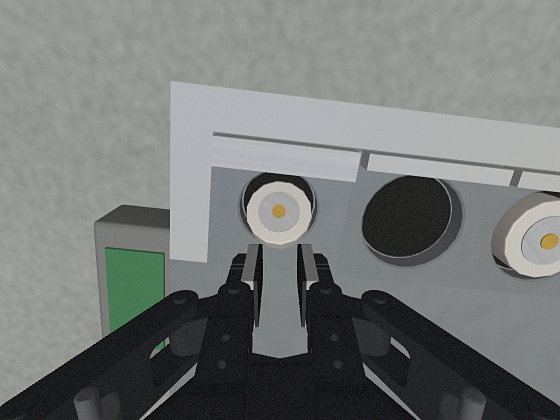

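The cell is at (280,213) and the pocket centre near (279,208). The disc still looks full size, at about 66 px, so it has not dropped yet and I'll nudge it further.

```bash
python3 -m inch '[[[0.002,0,0,0,0,0,0.58],[0.004,0,0,0,0,0,0.58],[0.005,0,0,0,0,0,0.58],[0.005,0,0,0,0,0,0.58]]]'
cat >> h.py <<'E'
def disc(im,seed,th=150):
    m=(im.min(2)>th).astype(np.uint8); n,l,s,c=cv2.connectedComponentsWithStats(m)
    i=min((np.hypot(*(c[i]-seed)),i) for i in range(1,n) if 200<s[i][4]<9000)[1]
    return c[i].round(1),s[i]
E
python3 - <<'E'
from h import *
print(disc(cv2.imread("pics/w2.png"),(280,220)),disc(cv2.imread("pics/w3.png"),(280,213)))
im=imaging.camera("wrist"); cv2.imwrite("pics/w4.png",im); print(disc(im,(280,215)))
E
```

```text
clock: 5.55
position: [0.637, 0.0505, 0.0713]
ee_rot: [0.996, 0.09, 0.0, -0.0]
ft_force: [0.2, 0.4, 0.7]
grip_width: 0.21
grasp_force: 0.1
(array([279.2, 221.9]), array([ 246,  190,   68,   97, 3132], dtype=int32)) (array([278.6, 212.7]), array([ 247,  182,   65,   63, 2997], dtype=int32))
(array([437.6, 180.4]), array([ 366,  165,  146,   32, 2325], dtype=int32))
```

View pics/w4.png

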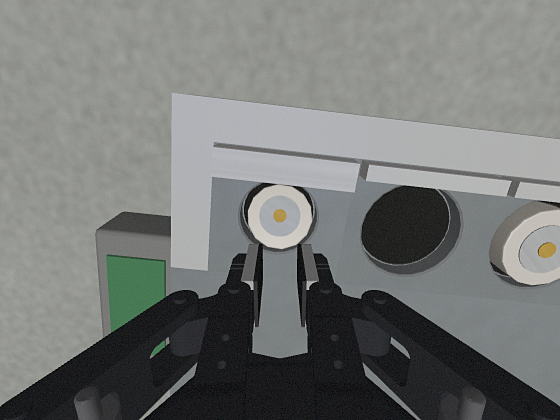

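```bash
python3 - <<'E'
from h import *
o=obs(); R=Ro.from_quat(o["ee_rot"]).as_matrix()
t=lambda p,z:((R.T@(toworld("wrist",p,z,o)-o["position"]))*1000)[:2].round(1)
for n,p in (("rimL",(241,216)),("rimR",(316,213)),("rimT",(278,181))): print(n,t(p,.05))
for z in (.054,.065):
  for n,p in (("L",(247,216)),("R",(314,216)),("T",(280,183)),("B",(280,250)),("hub",(280,216))): print(z,n,t(p,z))
im=cv2.imread("pics/w4.png"); cv2.imwrite("pics/w4c.png",cv2.resize(im[150:280,210:350],None,fx=4.5,fy=4.5,interpolation=cv2.INTER_CUBIC))
E
```

```text
rimL [ 22.9 -20.2]
rimR [24.5 18.3]
rimT [41.4 -1.1]
0.054 L [ 24.4 -16.7]
0.054 R [24.4 16.9]
0.054 T [41.4 -0.1]
0.054 B [ 5.5 -0.2]
0.054 hub [24.4 -0.1]
0.065 L [ 28.5 -15.4]
0.065 R [28.5 15.6]
0.065 T [44.3 -0.1]
0.065 B [11.1 -0.2]
0.065 hub [28.5 -0.2]
```

View pics/w4c.png

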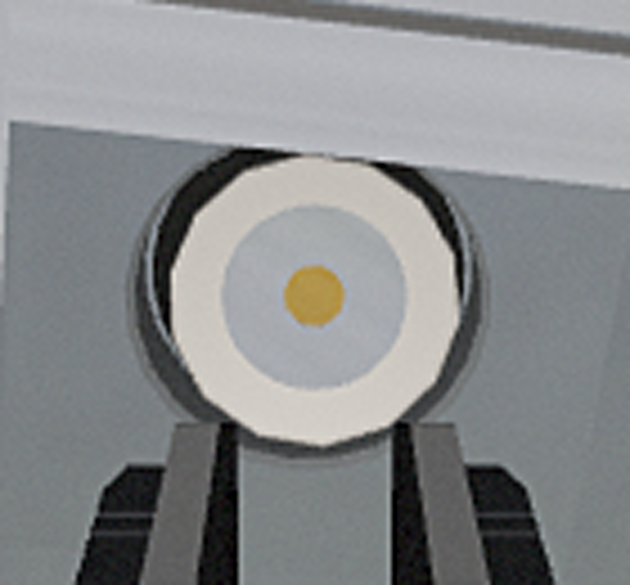

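The crop shows the disc 64 px wide inside an 80 px rim, with the near rim visible below it. That matches a seated cell with its top at 54 mm. I'll retract and move behind the wide cell.

```bash
python3 -m inch '[[[-0.01,0,0,0,0,0,0.5],[-0.02,0,-0.035,0,0,0,0.5],[-0.06,0.02,-0.037,0,0,-0.1,0.5],[-0.1,0.05,-0.037,0,0,-0.2,0.5],[-0.14,0.08,-0.037,0,0,-0.3,0.5],[-0.18,0.11,-0.037,0,0,-0.3,0.5],[-0.2,0.133,-0.037,0,0,-0.3,0.5],[-0.2,0.133,-0.037,0,0,-0.3,0.5],[-0.2,0.133,-0.037,0,0,-0.3,0.5]]]'
python3 - <<'E'
from h import *
o=obs(); im=imaging.camera("wrist"); cv2.imwrite("pics/w5.png",im); R=Ro.from_quat(o["ee_rot"]).as_matrix(); print(o["position"],R[:2,0],o["grip_width"],o["joint_pos"].round(2))
for l,z in (("wide_cell",.065),("seat_a",.05),("narrow_cell",.054)):
    for r in spotter.look_for(l,"wrist")[:3]:
        w=toworld("wrist",r["pixel"],z,o);print(l,np.round(r["pixel"]),round(r["conf"],2),w.round(4),"tool",(R.T@(w-o["position"])).round(4))
print("pocket", R.T@(np.array([.663,-.013,.05])-o["position"]))
print(disc(im,(280,160)))
E
```

```text
clock: 6.5
position: [0.4635, -0.1164, 0.1086]
ee_rot: [0.972, 0.237, 0.0, 0.0]
ft_force: [1.3, 0.2, -0.7]
grip_width: 0.254
grasp_force: 0.0
[ 0.46347245 -0.1164471   0.10857948] [0.88776096 0.46030408] 0.25392129820155673 [ 0.1   0.14  0.06  2.01 -0.01  0.99 -0.93]
wide_cell [284. 153.] 0.97 [ 0.5107 -0.0942  0.065 ] tool [0.0521 0.002  0.0436]
pocket [ 2.24703144e-01 -8.00919531e-06  5.87588302e-02]
(array([282.4, 155. ]), array([ 244,  117,   78,   77, 4412], dtype=int32))
```

```bash
python3 -m inch '[[[0,0.001,0.02,0,0,0,0.5],[0,0.0015,0.037,0,0,0,0.5],[0,0.0015,0.037,0,0,0,0.5],[0.01,0.0015,0.037,0,0,0,0.5],[0.018,0.0015,0.037,0,0,0,0.5],[0.026,0.0015,0.037,0,0,0,0.5],[0.034,0.0015,0.037,0,0,0,0.5],[0.043,0.001,0.037,0,0,0,0.5],[0.052,0.0005,0.037,0,0,0,0.5],[0.061,0,0.037,0,0,0,0.5]]]'
python3 -m inch '[[[0.01,0,0,0,0,0,0.5],[0.02,0,0,0,0,0,0.5],[0.03,0,0,0,0,0,0.5],[0.04,0,0,0,0,0,0.5],[0.05,0,0,0,0,0,0.5],[0.057,0,0,0,0,0,0.5],[0.06,0,0,0,0,0,0.5],[0.06,0,0,0,0,0,0.5]]]'
python3 - <<'E'
from h import *
o=obs(); im=imaging.camera("wrist"); cv2.imwrite("pics/w6.png",im); R=Ro.from_quat(o["ee_rot"]).as_matrix(); print(o["position"])
for l,z in (("wide_cell",.065),("seat_a",.05)):
    for r in spotter.look_for(l,"wrist")[:3]:
        w=toworld("wrist",r["pixel"],z,o);print(l,np.round(r["pixel"]),round(r["conf"],2),w.round(4),"tool",(R.T@(w-o["position"])).round(4))
E
```

```text
clock: 7.7
position: [0.5187, -0.0876, 0.0714]
ee_rot: [0.971, 0.238, 0.0, 0.0]
ft_force: [-0.1, -1.4, 0.4]
grip_width: 0.253
grasp_force: 0.5
clock: 8.5
position: [0.5715, -0.0601, 0.0712]
ee_rot: [0.971, 0.238, 0.0, -0.0]
ft_force: [0.3, -0.1, 0.3]
grip_width: 0.253
grasp_force: 0.0
[ 0.57153401 -0.0601012   0.07120831]
wide_cell [279. 206.] 0.91 [ 0.601  -0.0443  0.065 ] tool [ 0.0334 -0.0004  0.0062]
seat_a [287.  58.] 0.68 [ 0.6593 -0.0178  0.05  ] tool [0.0973 0.003  0.0212]
seat_a [440.  56.] 0.6 [ 0.691  -0.0771  0.05  ] tool [0.0981 0.0703 0.0212]
seat_a [139.  29.] 0.58 [0.6399 0.0438 0.05  ] tool [ 0.1086 -0.0606  0.0212]
```

View pics/w6.png

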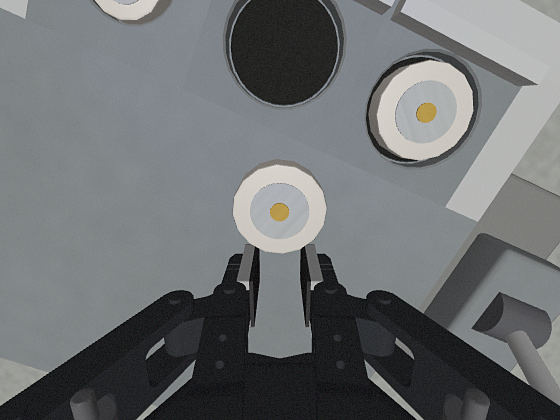

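The wide cell is at (280,208) and the wide pocket rim centre at about (284,47), so about 68 mm remain with a 1.5 mm lateral shift. The lever at (520,320) is clear of the gripper.

```bash
python3 -m inch '[[[0.01,0.0005,0,0,0,0,0.5],[0.018,0.001,0,0,0,0,0.5],[0.026,0.0015,0,0,0,0,0.5],[0.034,0.0015,0,0,0,0,0.5],[0.042,0.0015,0,0,0,0,0.5],[0.048,0.0015,0,0,0,0,0.5],[0.054,0.0015,0,0,0,0,0.5],[0.059,0.0015,0,0,0,0,0.5],[0.064,0.0015,0,0,0,0,0.5],[0.068,0.0015,0,0,0,0,0.5]]]'
python3 -m inch '[[[0.001,0,0,0,0,0,0.5],[0.001,0,0,0,0,0,0.5]]]'
python3 - <<'E'
from h import *
o=obs(); im=imaging.camera("wrist"); cv2.imwrite("pics/w7.png",im); R=Ro.from_quat(o["ee_rot"]).as_matrix(); print(o["position"])
for l,z in (("wide_cell",.065),("wide_cell",.054)):
    for r in spotter.look_for(l,"wrist")[:3]:
        w=toworld("wrist",r["pixel"],z,o);print(l,np.round(r["pixel"]),round(r["conf"],2),w.round(4),"tool",(R.T@(w-o["position"])).round(4))
E
```

```text
clock: 9.65
position: [0.6326, -0.0301, 0.0713]
ee_rot: [0.971, 0.238, 0.0, -0.0]
ft_force: [0.5, -0.0, -0.3]
grip_width: 0.254
grasp_force: 0.1
clock: 9.85
position: [0.6332, -0.0298, 0.0713]
ee_rot: [0.971, 0.238, 0.0, -0.0]
ft_force: [-0.5, 0.9, 0.6]
grip_width: 0.249
grasp_force: 0.0
[ 0.63323024 -0.02979188  0.0712607 ]
wide_cell [282. 203.] 0.9 [ 0.6647 -0.0142  0.065 ] tool [0.0351 0.0007 0.0063]
wide_cell [282. 203.] 0.9 [ 0.6615 -0.0159  0.054 ] tool [0.0315 0.0008 0.0173]
```

View pics/w7.png

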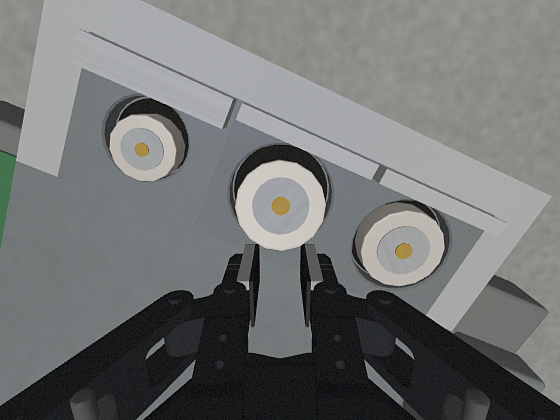

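The wide cell is at (281,205) and still 92 px wide, so it has not dropped. I'll nudge it and measure the disc's pixel diameter by its warm-white colour.

```bash
cat >> h.py <<'E'
def warm(im,seed):
    im=cv2.GaussianBlur(im,(3,3),0).astype(int); m=((im[...,2]-im[...,0]>5)&(im[...,2]>165)).astype(np.uint8)
    n,l,s,c=cv2.connectedComponentsWithStats(m)
    i=min((np.hypot(*(c[i]-seed)),i) for i in range(1,n) if s[i][4]>400)[1]
    ct=max(cv2.findContours((l==i).astype(np.uint8),0,1)[0],key=len); e=cv2.fitEllipse(cv2.convexHull(ct)); return np.round(e[0],1),np.round(e[1],1),s[i][:4]
E
python3 -m inch '[[[0.002,0,0,0,0,0,0.5],[0.004,0,0,0,0,0,0.5],[0.004,0,0,0,0,0,0.5]]]'
python3 - <<'E'
from h import *
for f,s in (("w2",(280,220)),("w3",(280,213)),("w4",(280,216)),("w6",(280,207)),("w6",(426,112)),("w7",(281,205)),("w7",(141,149)),("w7",(403,250))): print(f,*warm(cv2.imread(f"pics/{f}.png"),s))
im=imaging.camera("wrist"); cv2.imwrite("pics/w8.png",im)
for s in ((281,205),(141,159),(403,260)): print("w8",*warm(im,s))
E
```

```text
clock: 10.3
position: [0.637, -0.0277, 0.0714]
ee_rot: [0.971, 0.238, 0.0, -0.0]
ft_force: [-0.3, -0.0, 0.2]
grip_width: 0.252
grasp_force: 0.0
w2 [279.3 221. ] [61.9 65.9] [247 190  66  63]
w3 [278.6 213. ] [62.2 63.5] [247 182  64  63]
w4 [279.3 216.4] [63.  63.2] [248 185  64  64]
w6 [279.1 208.5] [87.5 92.8] [233 165  94  88]
w6 [424.6 109.8] [ 89.7 103.9] [377  61  96  99]
w7 [279.9 205.2] [88.5 88.9] [236 161  89  90]
w7 [142.4 147.4] [61.  69.8] [110 116  66  65]
w7 [402.3 247.8] [71.5 83.7] [362 211  82  74]
w8 [279.6 206.9] [80.4 85.2] [237 167  86  81]
w8 [143.9 156.6] [60.3 68.7] [112 125  65  64]
w8 [401.5 255. ] [70.3 82.9] [361 219  82  73]
```

```bash
python3 -m inch '[[[-0.01,0,0,0,0,0,0.5],[-0.03,0,-0.03,0,0,0.1,0.5],[-0.06,0,-0.06,0,0,0.2,0.5],[-0.06,0,-0.07,0,0,0.3,0.5],[-0.06,0,-0.07,0,0,0.3,0.5]]]'
python3 - <<'E'
from h import *
o=obs(); im=imaging.camera("wrist"); cv2.imwrite("pics/w9.png",im); R=Ro.from_quat(o["ee_rot"]).as_matrix(); print(o["position"],R[:2,0])
for n,p in (("wide",(.663,-.013)),("narrow",(.658,.057)),("fit",(.6675,-.083))):
    c=imaging.calibration("wrist");M=np.array(c["tool_from_camera"])
    t=R.T@(np.array([*p,.054])-o["position"]); q=np.array(c["mtx"])@(M[:3,:3].T@(t-M[:3,3])); s=q[:2]/q[2]
    e=warm(im,s); r=[np.linalg.norm((toworld("wrist",e[0]+d,z,o)-toworld("wrist",e[0]-d,z,o)))*1000 for z in (.054,.065) for d in (np.array([e[2][2]/2,0]),np.array([0,e[2][3]/2]))]
    print(n,s.round(),*e,toworld("wrist",e[0],.054,o).round(4),"diam@.054 h,v,@.065",np.round(r,1))
cv2.imwrite("pics/w9c.png",cv2.resize(im[:300],None,fx=1.4,fy=1.4,interpolation=cv2.INTER_CUBIC))
E
```

```text
clock: 10.85
position: [0.5837, -0.0566, 0.1435]
ee_rot: [0.996, 0.088, 0.002, 0.0]
ft_force: [-0.3, -0.0, 0.4]
grip_width: 0.251
grasp_force: 0.0
[ 0.58369708 -0.05660947  0.14346659] [0.9843761  0.17604228]
wide [236.  92.] [238.4  92.9] [63.1 67.7] [207  59  64  68] [ 0.6625 -0.0144  0.054 ] diam@.054 h,v,@.065 [42.7 42.9 40.5 40.7]
narrow [130.  80.] [134.3  85.2] [44.  50.9] [111  61  47  49] [0.6552 0.0541 0.054 ] diam@.054 h,v,@.065 [31.1 30.7 29.5 29.1]
fit [340. 104.] [340.7 102.8] [62.2 66.8] [309  70  64  67] [ 0.6683 -0.083   0.054 ] diam@.054 h,v,@.065 [43.1 43.1 40.9 40.9]
```

View pics/w9c.png

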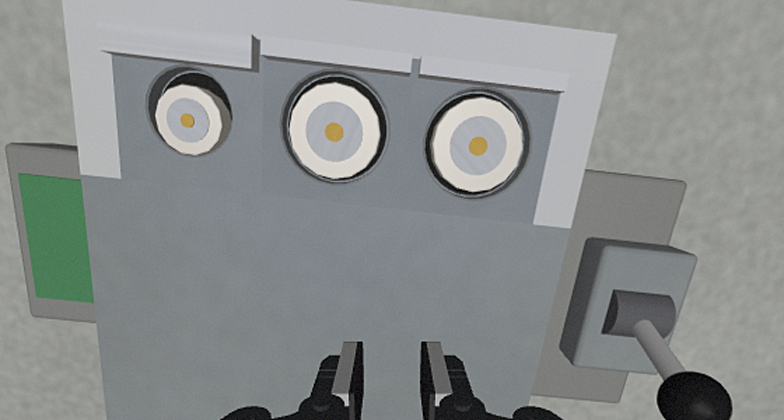

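The wide cell is flush at about (238,93) in the original frame, and the fitted cell is undisturbed. The narrow cell, at (188,120) in the crop, is not seated: it is tilted with its side wall showing. I'll move the camera directly above it and measure the offset without parallax.

```bash
python3 -m inch '[[[0.01,-0.04,0,0,0,0,0.58],[0.015,-0.08,0.02,0,0,0,0.58],[0.015,-0.098,0.02,0,0,0,0.58],[0.015,-0.098,0.02,0,0,0,0.58],[0.015,-0.098,0.02,0,0,0,0.58]]]'
cat > look.py <<'E'
from h import *
import sys
o=obs(); im=imaging.camera("wrist"); cv2.imwrite(sys.argv[1],im); R=Ro.from_quat(o["ee_rot"]).as_matrix(); print(o["position"].round(4),R[:2,0].round(3))
# top-down rectified at z=.05, 5 px/mm, u along tool x, v along tool y, centred 78 mm ahead of TCP
c=imaging.calibration("wrist");M=np.array(c["tool_from_camera"]);K=np.array(c["mtx"]);S=5.
def proj(t): q=K@(M[:3,:3].T@(np.array(t)-M[:3,3])); return q[:2]/q[2]
off=float(sys.argv[2]) if len(sys.argv)>2 else .078
src=[]; dst=[]
for u in (-.035,.035):
    for v in (-.035,.035):
        src.append(proj([off+u,v,o["position"][2]-.05])); dst.append([(u*1000+40)*S,(v*1000+40)*S])
H=cv2.getPerspectiveTransform(np.float32(src),np.float32(dst)); w=cv2.warpPerspective(im,H,(400,400)); cv2.imwrite(sys.argv[1][:-4]+"r.png",w)
g=cv2.GaussianBlur(cv2.cvtColor(w,6),(5,5),0)
for name,lo,hi in (("rim",94,106),("disc",74,92)):
    cc=cv2.HoughCircles(g,cv2.HOUGH_GRADIENT,1,8,param1=60,param2=12,minRadius=lo,maxRadius=hi)
    if cc is not None:
        for x,y,r in cc[0][:4]: print(name,"tool x,y mm",round(x/S-40+off*1000,1),round(y/S-40,1),"r",round(r/S,1))
e=warm(w,(200,200)); print("warm",(e[0]/S-40+[off*1000,0]).round(1),(e[1]/S).round(1),"bbox",(e[2]/S).round(1))
m=(g<45).astype(np.uint8); ys,xs=np.nonzero(m); print("dark bbox x",np.percentile(xs,[1,50,99])/S-40+off*1000,"y",np.percentile(ys,[1,50,99])/S-40,len(xs)/S/S)
E
python3 look.py pics/w10.png
```

```text
clock: 11.4
position: [0.5804, 0.0433, 0.1203]
ee_rot: [0.996, 0.091, -0.001, 0.0]
ft_force: [-0.8, -1.1, -0.1]
grip_width: 0.211
grasp_force: 0.0
[0.5804 0.0433 0.1203] [0.983 0.182]
rim tool x,y mm 79.3 2.1 r 19.8
rim tool x,y mm 79.3 3.7 r 19.3
rim tool x,y mm 78.5 0.7 r 19.5
rim tool x,y mm 79.9 5.3 r 20.9
disc tool x,y mm 79.1 2.1 r 18.1
disc tool x,y mm 75.3 3.3 r 15.9
disc tool x,y mm 80.7 1.5 r 18.3
disc tool x,y mm 77.9 3.5 r 18.3
warm [75.3  3.1] [31.4 31.5] bbox [21.6 27.6 31.6 31.2]
dark bbox x [73.2 91.  96.4] y [-15.   -1.   19.4] 203.76
```

```bash
python3 -m inch '[[[0.02,0.002,0.02,0,0,0,0.58],[0.033,0.0025,0.045,0,0,0,0.58],[0.035,0.0025,0.049,0,0,0,0.58],[0.035,0.0025,0.049,0,0,0,0.58],[0.04,0.0025,0.049,0,0,0,0.58],[0.044,0.0025,0.049,0,0,0,0.58],[0.044,0.0025,0.049,0,0,0,0.58]]]'
python3 look.py pics/w11.png 0.035
python3 -m inch '[[[0.003,0,0,0,0,0,0.58],[0.006,0,0,0,0,0,0.58],[0.008,0,0,0,0,0,0.58],[0.008,0,0,0,0,0,0.58]]]'
python3 look.py pics/w12.png 0.027
python3 -c "
import cv2;from h import warm
for f in ('w11','w12'):print(f,*warm(cv2.imread(f'pics/{f}.png'),(280,215)))"
```

```text
clock: 12.15
position: [0.6254, 0.0489, 0.0735]
ee_rot: [0.996, 0.09, 0.001, -0.0]
ft_force: [-0.2, -0.0, 0.2]
grip_width: 0.211
grasp_force: 0.0
[0.6254 0.0489 0.0735] [0.984 0.179]
rim tool x,y mm 33.7 -1.1 r 20.4
rim tool x,y mm 34.3 0.7 r 20.9
rim tool x,y mm 35.7 -1.3 r 18.9
rim tool x,y mm 33.9 -2.7 r 19.3
disc tool x,y mm 28.9 -0.1 r 15.8
disc tool x,y mm 36.7 -0.1 r 18.1
disc tool x,y mm 30.1 1.9 r 17.8
disc tool x,y mm 30.5 -2.5 r 18.1
warm [28.8  0.1] [31.3 31.6] bbox [18.  24.4 31.8 31.4]
dark bbox x [-5.  41.8 52.4] y [-25.   -3.6  24.2] 359.32
clock: 12.6
position: [0.6326, 0.0503, 0.0723]
ee_rot: [0.996, 0.09, 0.0, -0.0]
ft_force: [-1.0, 0.3, -1.0]
grip_width: 0.21
grasp_force: 0.0
[0.6326 0.0503 0.0723] [0.984 0.179]
rim tool x,y mm 26.7 -0.3 r 19.8
rim tool x,y mm 25.5 -1.7 r 20.2
rim tool x,y mm 25.1 0.3 r 19.5
rim tool x,y mm 29.7 1.1 r 19.1
disc tool x,y mm 21.3 -0.1 r 15.6
disc tool x,y mm 22.7 -0.9 r 17.4
disc tool x,y mm 29.5 -0.1 r 18.1
disc tool x,y mm 29.9 -1.7 r 16.5
warm [21.3  0.2] [31.4 31.6] bbox [18.6 24.8 31.8 31.2]
dark bbox x [-12.8   -0.6   44.22] y [-27.4  -4.4  26.4] 523.64
w11 [280.5 202.8] [57.6 60.2] [251 174  60  58]
w12 [280.7 217.2] [56.4 59.8] [251 189  60  57]
```

The narrow disc now measures 60 px. It stays put while the fingertips pass above it, so it is seated; it dropped when the fingers backed off. Next is the lever: I'll retract and locate its tip.

```bash
python3 -m inch '[[[-0.01,0,-0.01,0,0,0,0.6],[-0.03,0,-0.06,0,0,0.05,1],[-0.07,0.03,-0.1,0,0,0.113,1],[-0.11,0.07,-0.11,0,0,0.113,1],[-0.14,0.11,-0.11,0,0,0.113,1],[-0.14,0.13,-0.11,0,0,0.113,1],[-0.14,0.13,-0.11,0,0,0.113,1]]]'
python3 - <<'E'
from h import *
c=imaging.calibration("wrist");M=np.array(c["tool_from_camera"]);K=np.array(c["mtx"])
def plane(px,pos,q,n,d):
    R=Ro.from_quat(q).as_matrix(); C=R@M[:3,3]+pos; v=R@M[:3,:3]@np.linalg.inv(K)@[px[0],px[1],1.]
    return C+v*(d-n@C)/(n@v)
xd=np.array([np.cos(.068),np.sin(.068),0]); yd=np.array([-xd[1],xd[0],0]); O=np.array([.663,-.0135,0])-.075*xd
print("pivot xy",(O-.165*yd).round(4)); d=yd@O-.165
for px in ((496,286),(457,223)): print("w9",plane(px,np.array([0.5837,-0.0566,0.1435]),[.996,.088,.002,0],yd,d).round(4))
o=obs(); im=imaging.camera("wrist"); cv2.imwrite("pics/w13.png",im); R=Ro.from_quat(o["ee_rot"]).as_matrix(); print(o["position"],R[:2,0],o["grip_width"])
for l in ("start_lever_tip","start_lever"):
    for r in spotter.look_for(l,"wrist")[:2]:
        w=plane(r["pixel"],o["position"],o["ee_rot"],yd,d);print(l,np.round(r["pixel"]),round(r["conf"],2),w.round(4),(R.T@(w-o["position"])).round(3))
imaging.camera("side"); print([(r["pixel"],r["conf"],toworld("side",r["pixel"],.1).round(3)) for r in spotter.look_for("start_lever_tip","side")[:2]])
E
```

```text
clock: 13.35
position: [0.5163, -0.109, 0.1833]
ee_rot: [1.0, 0.029, 0.001, 0.001]
ft_force: [-1.0, -0.0, 0.9]
grip_width: -0.002
grasp_force: 0.0
pivot xy [ 0.5994 -0.1832  0.    ]
w9 [ 0.5828 -0.1843  0.1151]
w9 [ 0.602  -0.183   0.0644]
[ 0.51630018 -0.10896338  0.18326687] [0.99829165 0.05841666] -0.0019616296300638126
start_lever_tip [405. 132.] 0.63 [ 0.5817 -0.1844  0.1122] [0.061 0.079 0.071]
start_lever [403. 128.] 0.71 [ 0.5836 -0.1843  0.1079] [0.063 0.079 0.076]
[([336.1, 245.8], 0.52, array([ 0.589, -0.184,  0.1  ]))]
```

```bash
python3 -m inch '[[[0.002,0.04,0.01,0,0,0,1],[0.004,0.079,0.03,0,0,0,1],[0.004,0.079,0.07,0,0,0,1],[0.004,0.079,0.071,0,0,0,1],[0.004,0.079,0.071,0,0,0,1]]]'
python3 -m inch '[[[0.015,0,0,0,0,0,1],[0.025,0,0,0,0,0,1],[0.033,0,0,0,0,0,1],[0.041,0,0,0,0,0,1],[0.049,0,0,0,0,0,1],[0.055,0,0,0,0,0,1],[0.061,0,0,0,0,0,1],[0.067,0,0,0,0,0,1],[0.07,0,0,0,0,0,1],[0.07,0,0,0,0,0,1]]]'
python3 - <<'E'
from h import *
o=obs(); im=imaging.camera("wrist"); cv2.imwrite("pics/w14.png",im);R=Ro.from_quat(o["ee_rot"]).as_matrix()
for z in (.11,.12):
  for r in spotter.look_for("start_lever_tip","wrist")[:2]: w=toworld("wrist",r["pixel"],z,o);print(r["pixel"],r["conf"],w.round(4),(R.T@(w-o["position"])).round(3))
E
```

```text
clock: 14.1
position: [0.5271, -0.1795, 0.1112]
ee_rot: [0.999, 0.035, -0.001, -0.001]
ft_force: [-0.1, 0.3, 0.4]
grip_width: 0.006
grasp_force: 0.0
clock: 15.1
position: [0.5973, -0.1765, 0.1111]
ee_rot: [0.999, 0.033, 0.0, 0.0]
ft_force: [-0.1, -0.2, -0.3]
grip_width: -0.002
grasp_force: 0.0
[299.2, 231.5] 0.93 [ 0.6208 -0.1834  0.11  ] [0.023 0.008 0.001]
[299.2, 231.5] 0.93 [ 0.6251 -0.1825  0.12  ] [ 0.027  0.008 -0.009]
```

```bash
python3 -m inch '[[[-0.008,0,0,0,0,0,1],[-0.008,0.007,0,0,0,0,1],[0,0.007,0,0,0,0,1],[0.005,0.007,0,0,0,0,1],[0.009,0.007,0,0,0,0,1],[0.012,0.007,0,0,0,0,1],[0.012,0.007,0,0,0,0,1]]]'
python3 -m inch '[[[0.003,0,0,0,0,0,1],[0.006,0,0,0,0,0,1],[0.006,0,0,0,0,0,1]]]'
python3 - <<'E'
from h import *
o=obs(); im=imaging.camera("wrist"); cv2.imwrite("pics/w15.png",im);R=Ro.from_quat(o["ee_rot"]).as_matrix()
for z in (.11,.12):
  for r in spotter.look_for("start_lever_tip","wrist")[:2]: w=toworld("wrist",r["pixel"],z,o);print(r["pixel"],r["conf"],w.round(4),(R.T@(w-o["position"])).round(3))
E
```

```text
clock: 15.95
position: [0.6049, -0.1838, 0.1104]
ee_rot: [0.999, 0.032, -0.006, -0.0]
ft_force: [-24.9, 0.8, 14.2]
grip_width: 0.002
grasp_force: 13.2
clock: 16.25
position: [0.6057, -0.1839, 0.1102]
ee_rot: [0.999, 0.032, -0.011, -0.002]
ft_force: [-53.2, 4.4, 33.3]
grip_width: 0.003
grasp_force: 28.1
[277.1, 233.4] 0.69 [ 0.6282 -0.181   0.11  ] [ 0.023 -0.001 -0.   ]
[277.1, 233.4] 0.69 [ 0.6329 -0.1808  0.12  ] [ 0.027 -0.001 -0.01 ]
```

The lever has reached its stop and the force is rising. I'll back off, then check all of it from above.

```bash
python3 -m inch '[[[-0.01,0,0,0,0,0,1],[-0.025,0,0,0,0,0,1],[-0.05,0,-0.03,0,0,0,1],[-0.06,-0.03,-0.07,0,0,0,1],[-0.06,-0.07,-0.09,0,0,0,1],[-0.06,-0.1,-0.09,0,0,0,1],[-0.06,-0.1,-0.09,0,0,0,1],[-0.06,-0.1,-0.09,0,0,0,1]]]'
python3 - <<'E'
from h import *
c=imaging.calibration("wrist");M=np.array(c["tool_from_camera"]);K=np.array(c["mtx"])
o=obs(); im=imaging.camera("wrist"); cv2.imwrite("pics/w16.png",im); R=Ro.from_quat(o["ee_rot"]).as_matrix(); print(o["position"])
def px(p): q=K@(M[:3,:3].T@(R.T@(np.array(p)-o["position"])-M[:3,3])); return q[:2]/q[2]
for n,p in (("wide",(.663,-.013,.054)),("narrow",(.655,.056,.054)),("fit",(.668,-.083,.054))):
    e=warm(im,px(p)); d=[np.linalg.norm(toworld("wrist",e[0]+v,.054,o)-toworld("wrist",e[0]-v,.054,o)).round(4) for v in (np.array([e[2][2]/2,0]),np.array([0,e[2][3]/2]))]
    print(n,px(p).round(),e[0],toworld("wrist",e[0],.054,o).round(4),d)
xd=np.array([np.cos(.068),np.sin(.068),0]); yd=np.array([-xd[1],xd[0],0]); O=np.array([.663,-.0135,0])-.075*xd; dd=yd@O-.165
for r in spotter.look_for("start_lever_tip","wrist")[:2]:
    C=R@M[:3,3]+o["position"]; v=R@M[:3,:3]@np.linalg.inv(K)@[*r["pixel"],1.]; print("tip",r,(C+v*(dd-yd@C)/(yd@v)).round(4))
E
```

```text
clock: 17.2
position: [0.5493, -0.0858, 0.2015]
ee_rot: [0.999, 0.034, 0.0, -0.0]
ft_force: [-0.4, -1.0, -0.6]
grip_width: -0.001
grasp_force: 0.0
[ 0.54926875 -0.08576386  0.20146661]
wide [200.  51.] [202.9  52.2] [ 0.6623 -0.015   0.054 ] [np.float64(0.0432), np.float64(0.0431)]
narrow [116.  56.] [118.6  55.4] [0.6553 0.0537 0.054 ] [np.float64(0.031), np.float64(0.0302)]
fit [287.  51.] [287.6  50.8] [ 0.668  -0.0838  0.054 ] [np.float64(0.0423), np.float64(0.0428)]
tip {'pixel': [422.5, 116.0], 'conf': 0.7} [ 0.6254 -0.1814  0.1035]
```

```bash
python3 -c "
from workcell import order; print(order.hand_in())"
```

```text
the job is handed in; nothing more can be done
None
```

I pushed both cells into their matching pockets, then pushed the start lever over to its stop (53 N at the wrist), and handed the job in at about 17 s. The fitted cell still measured in its pocket; I didn't look again at the meter, screwdriver or dish, but the arm stayed over the station.

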